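# Pack the spice crate and hold the clip open over its recipe card

### The job

Pack the spice crate for the next batch of loaves: stand the loose glass jar and the loose tin upright in the two empty cells, one in each, then take the wooden spring clip by its two tails, squeeze it wide open and lower it over the recipe card at the end of the crate, so that the middle of the card's top edge reaches about a centimetre up between the gaping jaws and the clip touches neither card nor crate. Finish while still holding the clip like that, upright, square to the card and wide open, for the baker to slip an order slip in. Do not knock over the jar or the tin, and leave the packed jar, the bowl and the baking tin where they are.

Things in the scene. Friction and masses are not known exactly. Their poses are not given: they have to be found in the camera images.
- crate: low plywood crate, fixed, 70 x 200 mm outside, walls 45 mm high, 5 mm thick, floor 5 mm thick, three 60 x 60 mm cells in a row along its y. Origin: centre of its underside, z up. Beyond its -y end a wooden foot (100 x 26 mm, 30 high, centred 113 mm from the origin) holds the stiff white recipe card upright
- cell0 (a point): centre of the floor of the empty cell nearest the card, 65 mm from the middle cell, 5 mm above the table; axes as the crate
- cell1 (a point): centre of the floor of the empty middle cell; axes as the crate
- card_edge (a point): middle of the top edge of the recipe card, 130 mm above the table; axes as the crate: x along the edge (card 90 mm wide), y through the card's thickness (4 mm), z up
- jar: loose glass spice jar with a steel cap, standing on the table: straight-sided, 46 mm in diameter over its whole height of 95 mm (cap: the top 22 mm); about 180 g. Origin: centre of its underside, z up.
- tin: loose plain metal tin, standing on the table: straight-sided, 50 mm in diameter, 85 mm high; about 150 g. Origin: centre of its underside, z up.
- packed_jar: same kind of jar as the loose one, already standing in the third cell, farthest from the card: leave it
- clip: wooden spring clip, 100 g, standing free on its shut jaws, tails up, 93 mm high. Origin: centre of its underside, z up, x along its width; jaws part and tails are squeezed along its y. Steel pivot barrel along x 45 mm above the origin. Jaws 50 mm wide along x, together 23 mm thick when shut. Tails 30 mm wide along x, a V rising from the pivot, 50 mm over the outsides at the top when shut
- clip_mouth (a point): midpoint between the two jaw tips, the same as the clip's origin; axes as the clip. Wide open, the jaw tips stand 22 mm apart inside and the gap narrows evenly to nothing at the pivot 45 mm above
- clip_jaw (a joint): opening of each half of the clip: 0 shut, 0.24 rad wide open at a stop, where the tails' outer faces are parallel and 26 mm apart. Both halves move alike. Opening it fully takes about 8 N at the tails (30 N does no harm); its spring shuts it when let go
- bowl: white bowl, 130 mm wide, 50 mm high, to be left alone; origin: centre of its underside
- loaf_tin: dark empty baking tin, 110 x 250 mm, 65 mm high, to be left alone; origin: centre of its underside, long side along its y
Things that resemble listed ones, but are neither listed nor needed, are in the scene too. Leave any turquoise look-alike of the jar alone.

How it is judged:
By the outcome, as a careful person would: the job done as asked, in the order asked, and still so for the second after the job is handed in, while the arm keeps its last pose, push and grip.
It also fails if it takes over 69 s, if anything falls off the work surface, if the arm or the gripper's body presses on something with over 40 N, if the wrist force passes 120 N, or if a joint passes its speed limit or range.

### The arm

A 6-joint arm with a two-finger parallel gripper is mounted at the origin on the work surface. World frame = base frame: x ahead of the robot, y to its left, z up, the work surface at z = 0. Lengths are in m, angles in rad, forces in N, time in s.
With the tool pointing down it reaches from about 0.3 to 0.775 m from the base axis. Payload 14.6 kg.
Tool frame: the origin (TCP) lies at the very end of the fingers, on their centre line; the grasp point (between the pads) lies ctrl.tcp_to_grasp behind it (ctrl.tcp_to_grasp is the distance from the TCP to the grasp point, in m); x points along the fingers, y is the direction in which the jaws open and shut, and the axes are right-handed (so a half turn about x gives the same grasp; the last joint's range is limited). The gripper opens to 94 mm and grips with 3 to 60 N. Pads are 16 mm wide; open, the fingers measure 119 mm over their backs; the gripper's body (75 mm by 177 mm) begins 78 mm behind the grasp point.
Start: joints at [-1.312, 0.3, 1.521, -0, 1.321, -0.067], TCP at [0.176, -0.521, 0.205] pointing down, gripper open.
Joint ranges: [-3.03, 3.03], [-0.79, 2.21], [0.23, 2.52], [-1.04, 4.18], [0, 3.07], [-2.55, 2.55]. Speed limits (rad/s): [2.22, 2.22, 2.57, 3.14, 3.14, 3.14].

### API

Orientations are given as [roll, pitch, yaw] about the fixed x, y, z axes, in that order (R = Rz(yaw) Ry(pitch) Rx(roll)).
In Python, from station import ctrl gives the robot as it stands.
- The arm moves only by the tool play_rows, never from a script. Its argument "increments" is a list that holds one entry, the list of rows, each a list of 5 numbers: the closure in counts, from 0 (fully open) to 255 (shut), then the shift along the tool's x, y, z in cm, then the turn about the tool's x in degrees. A call has 1 to 12 rows; each row shifts and turns the commanded pose from where the row before left it, along the tool's axes as they then stand; what a row does not reach is not made up. A row lasts 1/12 s, in which the tool goes at most 41.7 mm and 7.16 degrees, less where a joint would pass 70% of its speed; a pose out of reach is approached as far as the arm can. A call is refused whole if a number of a shift passes 4.17 or a number of a turn 7.16, either way. A call with a gripper value outside its range is refused whole. The fingers move at their own pace and stop on an object; "newtons" is the grip in N (left out, the last holds). Time passes only in rows, so rows that do not move let the fingers close. It gives the time, the measured TCP pose, the force and the opening at its end, in the units of the state.
- ctrl.get_obs(): the state, without advancing time (a new reading comes with each control period).
- ctrl.camera(name): name is "side" or "top" or "wrist"; returns the picture (420x560x3 uint8, red, green, blue); there is no depth.
- ctrl.calibration(name): a dict with "fx", "fy", "cx", "cy" (pixels), "rvec" (rotation vector, rad) and "tvec" (3), from world to camera coordinates, as OpenCV has them; the wrist camera has in their place "T_tool_cam" (4x4, takes a point from camera to tool coordinates, whose origin is the TCP and whose axes are the tool frame's). Camera axes: x right, y down, z forward; pixel columns grow to the right and rows downward; lengths in m; the calibration is good to about 2 mm. A picture is of the moment at which its call begins: read the wrist's pose just before it. calibration takes no time and is no camera call.
- ctrl.hand_in(): hands the job in, once; it reports no verdict.
The state is a dict: "time_s": time; "qpos": joint angles; "joint_vel": joint speeds; "tau": joint torques, N m; "ee_pos": TCP position; "eef_rot": TCP orientation; "force": force on the tool from outside, world axes, zero at the start; "moment": the same for the moment, N m; "grip_width": finger opening in m.
Only numpy, scipy, OpenCV 4.12 (cv2) and the standard library are available. Lean on these libraries where they do the work, as an engineer would, in place of code of your own. Each camera call takes 0.05 s, during which the arm holds its last target.

## Working session

There is one attempt and no reset: what is moved stays moved. The work goes in short steps, Python scripts to look and compute and a tool call to move; the robot and the scene stay as the last step left them, time stands still between calls to the robot, and variables do not carry over. Pictures are saved under pics/ and viewed, and the job is handed in when it is done.

Besides the shell and the picture viewer there is one more tool, called after "Call:" by a JSON object that holds its "api" and its "payload", one argument or row to a line. play_rows: Moves the arm, as the interface text tells. Its arguments: {"type":"object","properties":{"increments":{"type":"array"},"newtons":{"type":"number"}},"required":["increments"]}

```bash
ls; mkdir -p pics; python3 - <<'E'
from station import ctrl
import cv2
print(ctrl.get_obs(), ctrl.tcp_to_grasp)
for n in ["side","top","wrist"]:
    im=ctrl.camera(n); cv2.imwrite(f"pics/{n}0.png",im[:,:,::-1]); print(n,ctrl.calibration(n))
E
```

```text
pics
{'time_s': 0.0, 'qpos': array([-1.31161386e+00,  3.00483432e-01,  1.52160170e+00,  2.80591204e-06,
        1.32068889e+00, -6.65888715e-02]), 'joint_vel': array([ 3.48695825e-04,  2.56972363e-04,  6.30238251e-05, -6.06326335e-04,
        8.44815502e-04,  1.64314452e-03]), 'tau': array([-2.11889535e-03, -5.31819034e+01, -3.52734911e+01,  7.07706157e-02,
        2.43942562e-02, -1.28980464e-04]), 'ee_pos': array([ 0.17595643, -0.52081044,  0.20487084]), 'eef_rot': array([-1.63968574,  1.56961496,  1.82767756]), 'force': array([-0.22369293, -0.30208167, -0.19358914]), 'moment': array([ 0.0114907 , -0.03180808, -0.01961503]), 'grip_width': 0.09386894501467116} 0.0188
side {'fx': 516.1743770278127, 'fy': 516.1743770278127, 'cx': 276.22570533869407, 'cy': 217.39126462875333, 'rvec': array([ 0.5756302 , -2.78492149,  1.01501873]), 'tvec': array([0.5109951 , 0.29328942, 1.02039054])}
top {'fx': 496.9393466356459, 'fy': 496.9393466356459, 'cx': 278.733271674409, 'cy': 208.55078823249156, 'rvec': array([ 2.18961232, -2.12864274,  0.13213378]), 'tvec': array([-0.08841097,  0.59577014,  1.37429637])}
wrist {'fx': 322.7988725453192, 'fy': 322.7988725453192, 'cx': 275.6175931663564, 'cy': 210.6382729643588, 'T_tool_cam': array([[-1.57346894e-03, -2.64081726e-01,  9.64499023e-01,
        -1.78307908e-01],
       [ 9.99998268e-01,  5.43264466e-04,  1.78012874e-03,
         3.55465252e-05],
       [-9.94077518e-04,  9.64500154e-01,  2.64080414e-01,
        -7.66927804e-02],
       [ 0.00000000e+00,  0.00000000e+00,  0.00000000e+00,
         1.00000000e+00]])}
```

View pics/side0.png

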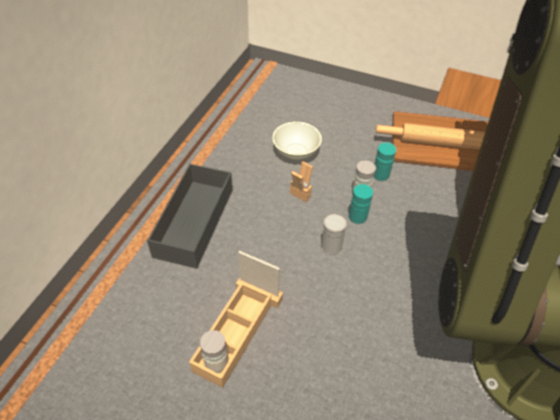

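View pics/top0.png

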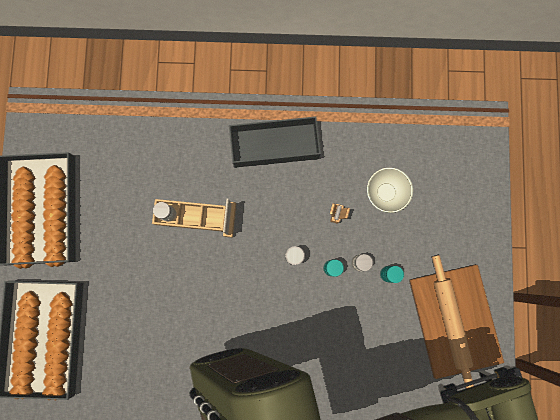

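View pics/wrist0.png

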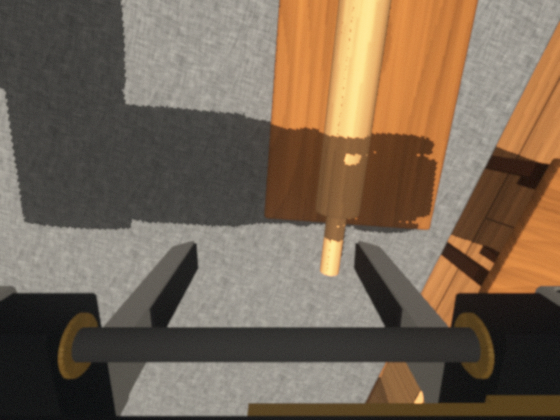

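```bash
cat > h.py <<'E'
import numpy as np, cv2
from scipy.spatial.transform import Rotation as R
from station import ctrl
def proj(n,P,pose=None):
    c=ctrl.calibration(n); P=np.atleast_2d(P).astype(float)
    K=np.array([[c['fx'],0,c['cx']],[0,c['fy'],c['cy']],[0,0,1]])
    if n=='wrist':
        rv,tv=wext(c,pose)
    else: rv,tv=c['rvec'],c['tvec']
    return cv2.projectPoints(P,rv,tv,K,None)[0][:,0]
def wext(c,pose):
    T=np.eye(4);T[:3,:3]=R.from_euler('xyz',pose[1]).as_matrix();T[:3,3]=pose[0]
    M=np.linalg.inv(T@c['T_tool_cam'])
    return cv2.Rodrigues(M[:3,:3])[0],M[:3,3]
def ray(n,uv,pose=None):
    c=ctrl.calibration(n)
    rv,tv=wext(c,pose) if n=='wrist' else (c['rvec'],c['tvec'])
    Rm=cv2.Rodrigues(np.array(rv))[0]
    d=Rm.T@np.array([(uv[0]-c['cx'])/c['fx'],(uv[1]-c['cy'])/c['fy'],1.])
    return -Rm.T@np.ravel(tv),d
def onz(n,uv,z,pose=None):
    o,d=ray(n,uv,pose); return o+d*(z-o[2])/d[2]
def tri(n1,a,n2,b,p1=None,p2=None):
    o1,d1=ray(n1,a,p1);o2,d2=ray(n2,b,p2)
    d1/=np.linalg.norm(d1);d2/=np.linalg.norm(d2)
    s=np.linalg.lstsq(np.c_[d1,-d2],o2-o1,rcond=None)[0]
    A=o1+s[0]*d1;B=o2+s[1]*d2
    return (A+B)/2,np.linalg.norm(A-B)
def crop(src,dst,x0,y0,x1,y1,k):
    im=cv2.imread(src)[y0:y1,x0:x1]; cv2.imwrite(dst,cv2.resize(im,None,fx=k,fy=k,interpolation=cv2.INTER_CUBIC))
def pose():
    o=ctrl.get_obs(); return (o['ee_pos'],o['eef_rot'])
E
python3 - <<'E'
from h import *
crop('pics/top0.png','pics/topA.png',270,190,420,290,5)
crop('pics/top0.png','pics/topB.png',140,180,260,260,6)
crop('pics/side0.png','pics/sideA.png',270,120,410,270,4)
crop('pics/side0.png','pics/sideB.png',180,240,300,390,4)
print(ctrl.calibration('side')['tvec'], onz('top',(295,255),.085),onz('top',(364,262),.095),onz('top',(340,212),.09),onz('top',(193,216),.045), onz('top',(390,190),.05))
E
```

```text
[0.5109951  0.29328942 1.02039054] [ 0.46662794 -0.11919823  0.085     ] [ 0.45283456 -0.3045489   0.095     ] [ 0.58675401 -0.23893921  0.09      ] [0.56900151 0.16902997 0.045     ] [ 0.65805972 -0.38431237  0.05      ]
```

View pics/topA.png

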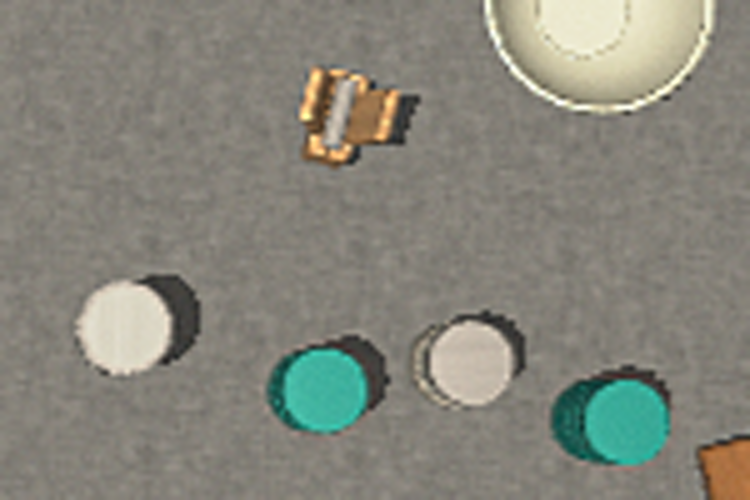

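View pics/topB.png

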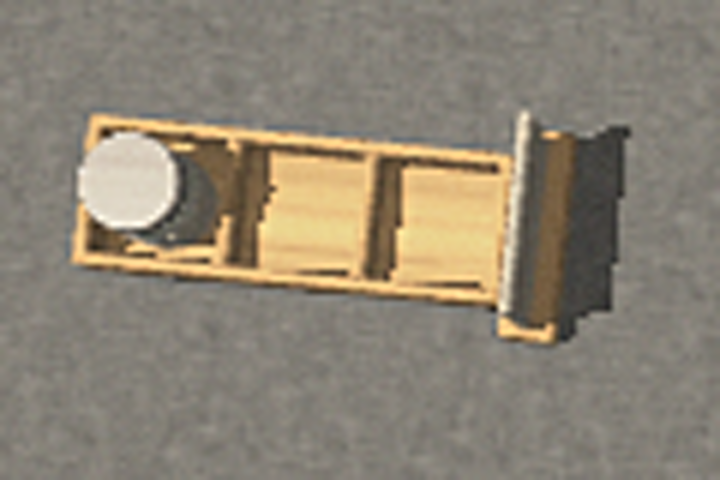

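View pics/sideA.png

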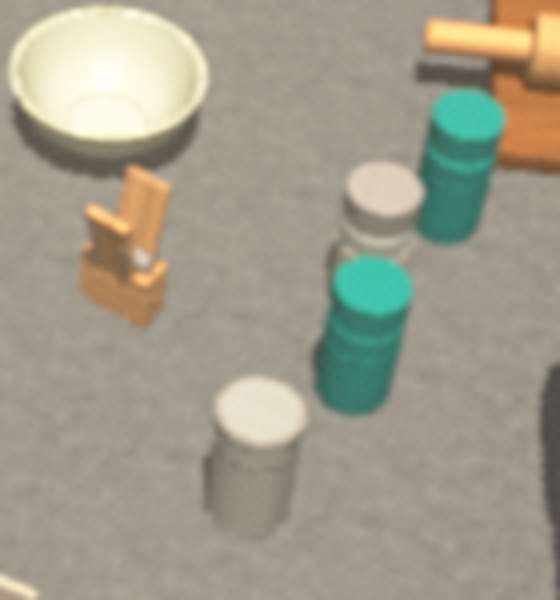

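View pics/sideB.png

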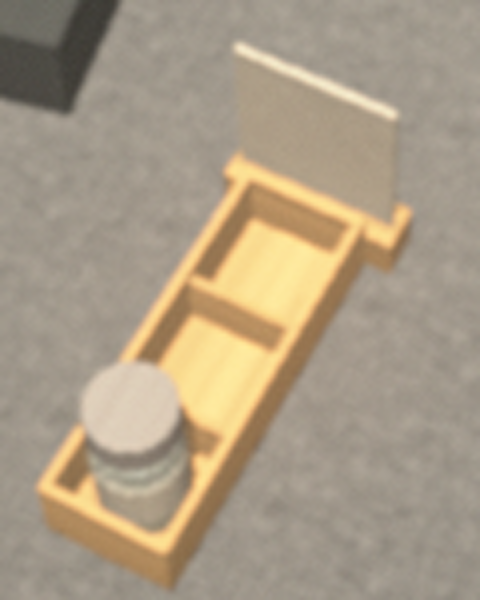

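```bash
python3 - <<'E'
from h import *
f=lambda u,v:(140+(u+.5)/6-.5,180+(v+.5)/6-.5)
for nm,p in dict(A=(90,115),B=(73,263),C=(512,153),D=(497,307)).items(): print(nm,onz('top',f(*p),.045))
g=lambda u,v:(180+(u+.5)/4-.5,240+(v+.5)/4-.5)
for nm,p in dict(A=(38,488),B=(172,570)).items(): print('side',nm,onz('side',g(*p),.045))
# card top edge ends
for a,b in [((524,112),(237,46)),((510,316),(397,115))]:
    print('card',tri('top',f(*a),'side',g(*b)),onz('top',f(*a),.13),onz('side',g(*b),.13))
im=cv2.imread('pics/top0.png').astype(int); hsv=cv2.cvtColor(im.astype(np.uint8),cv2.COLOR_BGR2HSV)
def blob(im,cx,cy,r,cond):
    m=np.zeros(im.shape[:2],np.uint8); m[cy-r:cy+r,cx-r:cx+r]=1
    m=(m&cond).astype(np.uint8)
    n,l,s,c=cv2.connectedComponentsWithStats(m); k=1+np.argmax(s[1:,4]); return c[k],s[k]
V=hsv[:,:,2]
for nm,c,z,cond in [('tin',(295,255),.085,V>170),('jar',(364,262),.095,V>170),('t1',(335,267),.095,(hsv[:,:,1]>120)&(V>150)),('t2',(393,273),.095,(hsv[:,:,1]>120)&(V>150)),('packed',(161,210),.1,(V>170)&(hsv[:,:,1]<50))]:
    ct,s=blob(im,*c,14,cond); print(nm,ct,s,onz('top',ct,z))
ims=cv2.imread('pics/side0.png');h2=cv2.cvtColor(ims,cv2.COLOR_BGR2HSV)
k=lambda u,v:(270+(u+.5)/4-.5,120+(v+.5)/4-.5)
print('side tin',onz('side',k(261,411),.085),'jar',onz('side',k(385,189),.095),'t1',onz('side',k(373,285),.095),'t2',onz('side',k(468,116),.095))
q=lambda u,v:(270+(u+.5)/5-.5,190+(v+.5)/5-.5)
print('clip barrel', onz('top',q(330,148),.045),onz('top',q(346,82),.045))
for p in [(313,68),(307,120),(398,92),(385,140)]: print('clip tail top',onz('top',q(*p),.09))
print(onz('top',(390,190),.05))
E
```

```text
A [0.61488936 0.27988415 0.045     ]
B [0.54479231 0.28375903 0.045     ]
C [0.60250598 0.08054357 0.045     ]
D [0.52978255 0.08456366 0.045     ]
side A [0.61479147 0.27917868 0.045     ]
side B [0.53937477 0.2896144  0.045     ]
card (array([0.61002215, 0.06649077, 0.13131487]), np.float64(6.619427614059425e-05)) [0.61023826 0.06664036 0.13      ] [0.6104535  0.06564101 0.13      ]
card (array([0.52103351, 0.06969534, 0.12697772]), np.float64(0.002213624661283223)) [0.51974038 0.06910274 0.13      ] [0.5213864  0.07180175 0.13      ]
tin [294.34962406 255.18796992] [285 246  19  19 266] [ 0.4660713  -0.11744914  0.085     ]
jar [363.60663507 262.31753555] [356 254  16  17 211] [ 0.45195682 -0.30349872  0.095     ]
t1 [334.54245283 267.5990566 ] [327 260  16  16 212] [ 0.43568167 -0.22566335  0.095     ]
t2 [394.82790698 273.98604651] [387 266  17  17 215] [ 0.42322999 -0.38735201  0.095     ]
packed [160.68292683 209.68292683] [153 202  16  16 205] [0.57810458 0.24772193 0.1       ]
side tin [ 0.4667562  -0.11873519  0.085     ] jar [ 0.45266565 -0.30376626  0.095     ] t1 [ 0.43636339 -0.22538925  0.095     ] t2 [ 0.42403059 -0.38667567  0.095     ]
clip barrel [ 0.57132977 -0.23238692  0.045     ] [ 0.60903357 -0.24088829  0.045     ]
clip tail top [ 0.61036544 -0.21729685  0.09      ]
clip tail top [ 0.58166543 -0.2144557   0.09      ]
clip tail top [ 0.59846303 -0.26391812  0.09      ]
clip tail top [ 0.57190685 -0.25712227  0.09      ]
[ 0.65805972 -0.38431237  0.05      ]
```

```bash
cat >> h.py <<'E'
def st():
    o=ctrl.get_obs(); M=R.from_euler('xyz',o['eef_rot']).as_matrix()
    yaw=np.degrees(np.arctan2(M[1,1],M[0,1]))
    print('t',round(o['time_s'],2),'p',o['ee_pos'].round(4),'ydir deg',yaw.round(2),'x',M[:,0].round(4),'F',o['force'].round(1),'w',round(o['grip_width'],4),'q',o['qpos'].round(2)); return o,M
def to(target,ydeg=None):
    "shift in tool axes cm and turn deg from measured pose to target TCP"
    o,M=st(); d=M.T@(np.array(target)-o['ee_pos'])*100
    yaw=np.degrees(np.arctan2(M[1,1],M[0,1]))
    print('shift cm',d.round(2), 'turn', None if ydeg is None else round(-((ydeg-yaw+90)%180-90),2))
E
python3 - <<'E'
from h import *
o,M=st();print(M.round(3)); to((.4522,-.3036,.2),-4)
to((.4664,-.118,.2),-4)
E
```

```text
t 0.15 p [ 0.176  -0.5209  0.205 ] ydir deg -71.33 x [-3.e-04  9.e-04 -1.e+00] F [0.  0.4 0.6] w 0.094 q [-1.31  0.3   1.52 -0.    1.32 -0.07]
[[-0.     0.32  -0.947]
 [ 0.001 -0.947 -0.32 ]
 [-1.    -0.001 -0.   ]]
t 0.15 p [ 0.176  -0.5209  0.205 ] ydir deg -71.33 x [-3.e-04  9.e-04 -1.e+00] F [0.  0.4 0.6] w 0.094 q [-1.31  0.3   1.52 -0.    1.32 -0.07]
shift cm [  0.51 -11.74 -33.12] turn -67.33
t 0.15 p [ 0.176  -0.5209  0.205 ] ydir deg -71.33 x [-3.e-04  9.e-04 -1.e+00] F [0.  0.4 0.6] w 0.094 q [-1.31  0.3   1.52 -0.    1.32 -0.07]
shift cm [  0.53 -28.87 -40.41] turn -67.33
```

Call:
{"api": "play_rows", "payload": {
  "increments": [
    [[0,0,0,0,-6.75],[0,0,0,0,-6.75],[0,0,0,0,-6.75],[0,0,0,0,-6.75],[0,0,0,0,-6.75],[0,0,0,0,-6.75],[0,0,0,0,-6.75],[0,0,0,0,-6.75],[0,0,0,0,-6.75],[0,0,0,0,-6.75],[0,0,0,0,0]]
  ],
  "newtons": 25
}}

```text
time_s: 1.07
ee_pos: [0.176, -0.521, 0.2052]
eef_rot: [-2.749, 1.57, 1.902]
force: [0.6, -0.3, 0.5]
grip_width: 0.0938
```

```bash
python3 - <<'E'
from h import *
to((.4522,-.3036,.2),-4)
E
```

```text
t 1.07 p [ 0.176  -0.521   0.2052] ydir deg -3.5 x [-2.e-04  4.e-04 -1.e+00] F [ 0.6 -0.3  0.5] w 0.0938 q [-1.31  0.3   1.52 -0.    1.32 -1.25]
shift cm [  0.53  26.24 -23.38] turn 0.5
```

Call:
{"api": "play_rows", "payload": {
  "increments": [
    [[0,0,2.62,-2.34,0],[0,0,2.62,-2.34,0],[0,0,2.62,-2.34,0],[0,0,2.62,-2.34,0],[0,0,2.62,-2.34,0],[0,0,2.62,-2.34,0],[0,0,2.62,-2.34,0],[0,0,2.62,-2.34,0],[0,0,2.62,-2.34,0],[0,0,2.62,-2.34,0],[0,0,0,0,0]]
  ]
}}

```text
time_s: 1.98
ee_pos: [0.4564, -0.3017, 0.2052]
eef_rot: [2.725, 1.57, 1.087]
force: [-0.9, 0.0, -0.3]
grip_width: 0.0936
```

```bash
python3 - <<'E'
from h import *
to((.4522,-.3036,.2),-4)
p=pose(); im=ctrl.camera('wrist').copy(); 
for P in [(.4522,-.3036,.095),(.436,-.2255,.095),(.4236,-.387,.095)]:
    u=proj('wrist',P,p)[0]; print(u); cv2.drawMarker(im,tuple(int(v) for v in u),(255,0,0))
cv2.imwrite('pics/w1.png',im[:,:,::-1])
E
```

```text
t 1.98 p [ 0.4564 -0.3017  0.2052] ydir deg -3.86 x [ 4.e-04  8.e-04 -1.e+00] F [-0.9  0.  -0.3] w 0.0936 q [-0.65  0.29  1.53  0.    1.32 -0.58]
shift cm [ 0.52 -0.41  0.22] turn 0.14
[270.98332517 210.20222486]
[245.92427272 124.36858026]
[248.22568826 292.59432251]
```

View pics/w1.png

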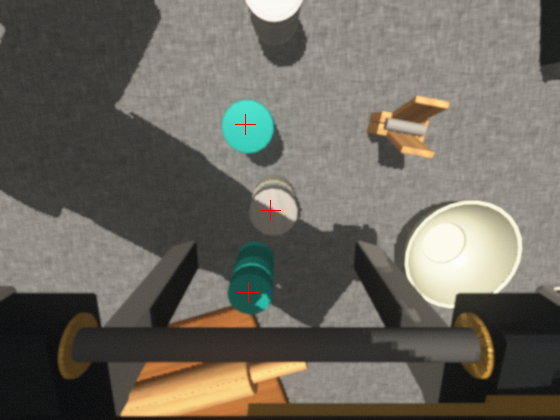

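Call:
{"api": "play_rows", "payload": {
  "increments": [
    [[0,1,-0.13,0.14,0],[0,2,-0.13,0.14,0],[0,3,0,0,0],[0,3,0,0,0],[0,3,0,0,0],[0,2,0,0,0],[0,1.1,0,0,0],[0,0,0,0,0],[255,0,0,0,0],[255,0,0,0,0],[255,0,0,0,0],[255,0,0,0,0]]
  ]
}}

```text
time_s: 3.03
ee_pos: [0.4507, -0.3081, 0.0556]
eef_rot: [0.981, 1.569, -0.657]
force: [-1.1, -0.3, 0.4]
grip_width: 0.0709
```

Call:
{"api": "play_rows", "payload": {
  "increments": [
    [[255,0,0,0,0],[255,0,0,0,0],[255,0,0,0,0],[255,0,0,0,0]]
  ]
}}

```text
time_s: 3.37
ee_pos: [0.4507, -0.3078, 0.0548]
eef_rot: [1.149, 1.57, -0.488]
force: [3.1, 0.1, 2.3]
grip_width: 0.0462
```

```bash
python3 - <<'E'
from h import *
st()
E
```

```text
t 3.37 p [ 0.4507 -0.3078  0.0548] ydir deg -3.83 x [ 1.e-03 -5.e-04 -1.e+00] F [3.1 0.1 2.3] w 0.0462 q [-0.67  0.46  1.68  0.    1.   -0.6 ]
```

Call:
{"api": "play_rows", "payload": {
  "increments": [
    [[255,-0.5,0,0,0],[255,-1.5,0,0,0],[255,-2.5,0,0,0],[255,-3,0,0,0],[255,-3,0,0,0],[255,-3,0,0,0],[255,-2,0,0,0],[255,-1,0,0,0],[255,0,0,0,0],[255,0,0,0,0]]
  ]
}}

```text
time_s: 4.2
ee_pos: [0.45, -0.3075, 0.2185]
eef_rot: [-2.152, 1.57, 2.493]
force: [-0.4, -0.6, -2.4]
grip_width: 0.0458
```

```bash
python3 - <<'E'
from h import *
to((.573,.182,.21),-3.8)
E
```

```text
t 4.2 p [ 0.45   -0.3075  0.2185] ydir deg -3.83 x [-9.e-04  7.e-04 -1.e+00] F [-0.4 -0.6 -2.4] w 0.0458 q [-0.67  0.28  1.52 -0.    1.35 -0.6 ]
shift cm [  0.87   9.   -49.66] turn -0.03
```

Call:
{"api": "play_rows", "payload": {
  "increments": [
    [[255,0,0.3,-1.5,0],[255,0,0.6,-3.3,0],[255,0,0.6,-3.6,0],[255,0,0.6,-3.6,0],[255,0,0.6,-3.6,0],[255,0,0.6,-3.6,0],[255,0,0.6,-3.6,0],[255,0,0.6,-3.6,0],[255,0,0.6,-3.6,0],[255,0,0.6,-3.6,0],[255,0,0.6,-3.6,0],[255,0,0.6,-3.6,0]]
  ]
}}

```text
time_s: 5.2
ee_pos: [0.5458, 0.0966, 0.2173]
eef_rot: [-1.374, 1.568, -3.012]
force: [1.4, -0.8, -3.1]
grip_width: 0.046
```

Call:
{"api": "play_rows", "payload": {
  "increments": [
    [[255,0,0.6,-3.6,0],[255,0,0.6,-2.8,0],[255,0,0.3,-1.6,0],[255,0,0,-0.8,0],[255,0,0,0,0],[255,0,0,0,0],[255,0,0,0,0]]
  ]
}}

```text
time_s: 5.78
ee_pos: [0.5671, 0.1804, 0.2189]
eef_rot: [-1.036, 1.57, -2.674]
force: [0.3, -0.2, -2.2]
grip_width: 0.0459
```

```bash
python3 - <<'E'
from h import *
p=pose()
to((.573,.182,.21),-3.8)
im=ctrl.camera('wrist').copy(); cv2.imwrite('pics/w2.png',im[:,:,::-1])
im=ctrl.camera('top').copy(); cv2.imwrite('pics/t2.png',im[:,:,::-1]);crop('pics/t2.png','pics/t2c.png',130,140,270,260,5)
E
```

```text
t 5.78 p [0.5671 0.1804 0.2189] ydir deg -3.89 x [-9.e-04 -4.e-04 -1.e+00] F [ 0.3 -0.2 -2.2] w 0.0459 q [ 0.25  0.39  1.37 -0.    1.38  0.31]
shift cm [ 0.89  0.58 -0.2 ] turn -0.09
```

View pics/w2.png

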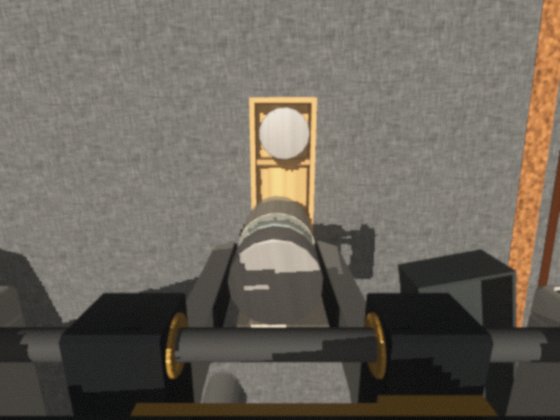

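View pics/t2c.png

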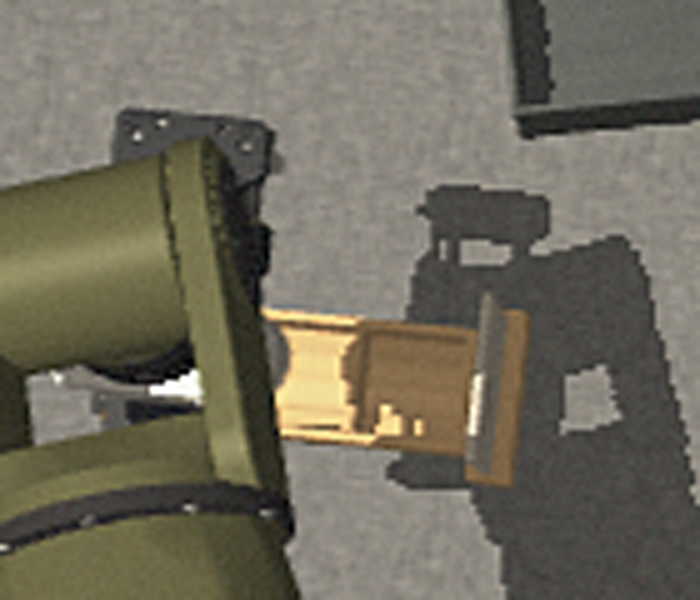

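```bash
python3 - <<'E'
from h import *
p=pose()
for uv in [(249.5,97),(317.5,97)]: print('far rim',onz('wrist',uv,.045,p))
for uv in [(250.5,160),(315.5,160)]: print('rim',onz('wrist',uv,.045,p))
print('packed',onz('wrist',(284.5,133),.1,p))
im=cv2.imread('pics/w2.png'); crop('pics/w2.png','pics/w2c.png',200,80,360,340,3)
z=p[0][2]+.040
for uv in [(278.5,280)]: print('jar',onz('wrist',uv,z,p),p)
E
```

```text
far rim [0.54737253 0.28330596 0.045     ]
far rim [0.61747777 0.27859083 0.045     ]
rim [0.54271844 0.2187541  0.045     ]
rim [0.61318903 0.21399894 0.045     ]
packed [0.57987345 0.24668412 0.1       ]
jar [0.56890694 0.1850155  0.2594435 ] (array([0.56724439, 0.18041032, 0.2194435 ]), array([-0.42072556,  1.57066519, -2.05975573]))
```

View pics/w2c.png

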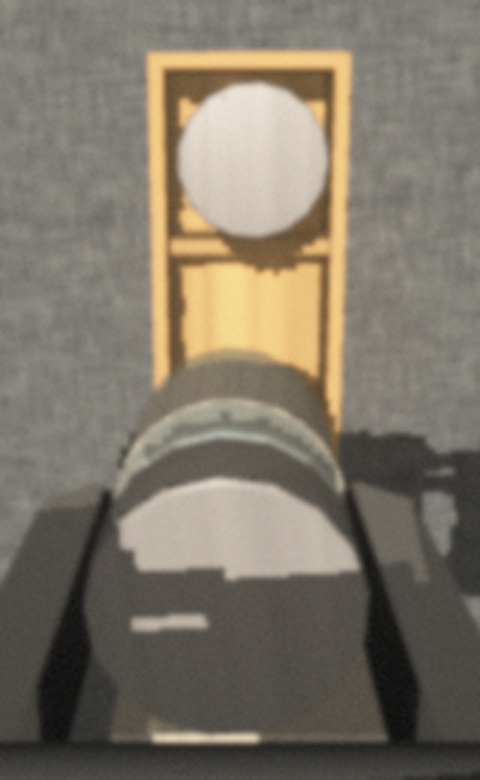

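Call:
{"api": "play_rows", "payload": {
  "increments": [
    [[255,0,0.36,0.13,0],[255,1,0.36,0.12,0],[255,2.5,0,0,0],[255,2.5,0,0,0],[255,2,0,0,0],[255,1,0,0,0],[255,0.5,0,0,0],[255,0,0,0,0],[255,0,0,0,0],[255,0,0,0,0]]
  ]
}}

```text
time_s: 6.72
ee_pos: [0.5749, 0.1787, 0.1258]
eef_rot: [1.889, 1.569, 0.251]
force: [-0.2, 0.2, -2.5]
grip_width: 0.0459
```

```bash
python3 - <<'E'
from h import *
to((.5742,.1775,.0605),-3.8)
p=pose();im=ctrl.camera('side').copy(); cv2.imwrite('pics/s3.png',im[:,:,::-1]);crop('pics/s3.png','pics/s3c.png',170,230,310,390,4)
E
```

```text
t 6.72 p [0.5749 0.1787 0.1258] ydir deg -3.83 x [ 2.e-03  5.e-04 -1.e+00] F [-0.2  0.2 -2.5] w 0.0459 q [0.24 0.49 1.46 0.   1.2  0.31]
shift cm [ 6.53 -0.08  0.13] turn -0.03
```

View pics/s3c.png

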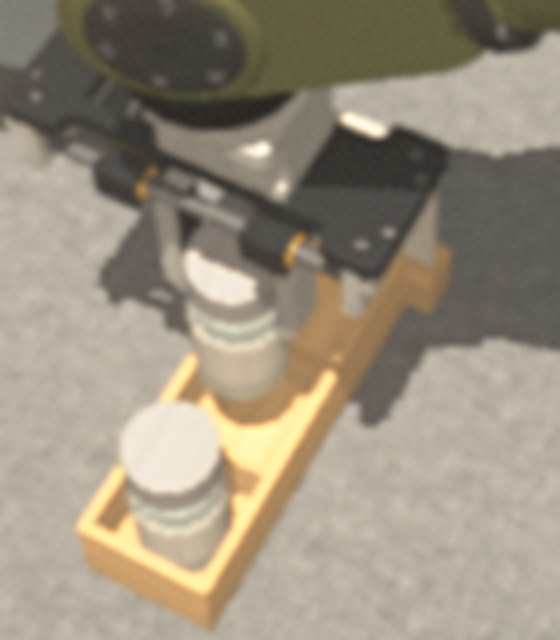

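Call:
{"api": "play_rows", "payload": {
  "increments": [
    [[255,1,-0.08,0.13,0],[255,2,0,0,0],[255,2,0,0,0],[255,1,0,0,0],[255,0.2,0,0,0],[255,0,0,0,0],[255,0,0,0,0]]
  ]
}}

```text
time_s: 7.35
ee_pos: [0.5739, 0.1774, 0.0634]
eef_rot: [1.873, 1.57, 0.235]
force: [-0.4, 1.0, -2.5]
grip_width: 0.0457
```

```bash
python3 - <<'E'
from h import *
to((.5742,.1775,.0598),-3.8)
E
```

```text
t 7.35 p [0.5739 0.1774 0.0634] ydir deg -3.83 x [ 1.2e-03  3.0e-04 -1.0e+00] F [-0.4  1.  -2.5] w 0.0457 q [ 0.24  0.56  1.51 -0.    1.08  0.31]
shift cm [ 0.36  0.03 -0.01] turn -0.03
```

Not yet touching; the last 3–4 mm slowly.

Call:
{"api": "play_rows", "payload": {
  "increments": [
    [[255,0.15,0,0,0],[255,0.15,0,0,0],[255,0.05,0,0,0],[255,0,0,0,0],[255,0,0,0,0]]
  ]
}}

```text
time_s: 7.77
ee_pos: [0.5739, 0.1774, 0.0597]
eef_rot: [1.84, 1.569, 0.202]
force: [1.1, 0.0, 3.0]
grip_width: 0.0458
```

```bash
python3 - <<'E'
from h import *
to((.5742,.1775,.0598),-3.8)
E
```

```text
t 7.77 p [0.5739 0.1774 0.0597] ydir deg -3.83 x [ 1.6e-03  3.0e-04 -1.0e+00] F [1.1 0.  3. ] w 0.0458 q [ 0.24  0.56  1.51 -0.    1.07  0.31]
shift cm [-0.01  0.02 -0.01] turn -0.03
```

Call:
{"api": "play_rows", "payload": {
  "increments": [
    [[0,0,0,0,0],[0,0,0,0,0],[0,0,0,0,0],[0,0,0,0,0],[0,0,0,0,0],[0,-1,0,0,0],[0,-2.5,0,0,0],[0,-3,0,0,0],[0,-3,0,0,0],[0,-3,0,0,0],[0,-2.5,0,0,0],[0,0,0,0,0]]
  ]
}}

```text
time_s: 8.77
ee_pos: [0.5749, 0.1778, 0.2155]
eef_rot: [1.88, 1.562, 0.242]
force: [-0.0, 0.6, 0.9]
grip_width: 0.094
```

```bash
python3 - <<'E'
from h import *
to((.467,-.1185,.21),-3.8)
p=pose();im=ctrl.camera('side').copy(); cv2.imwrite('pics/s4.png',im[:,:,::-1]);crop('pics/s4.png','pics/s4c.png',170,230,310,390,4)
E
```

```text
t 8.77 p [0.5749 0.1778 0.2155] ydir deg -3.83 x [ 0.0084  0.0021 -1.    ] F [-0.   0.6  0.9] w 0.094 q [0.24 0.4  1.36 0.   1.37 0.31]
shift cm [ 0.4  -8.79 30.28] turn -0.03
```

View pics/s4c.png

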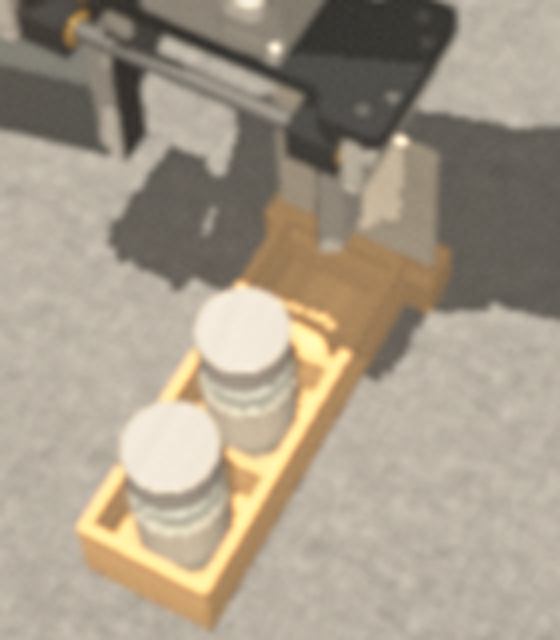

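Call:
{"api": "play_rows", "payload": {
  "increments": [
    [[0,0,-0.5,1.8,0],[0,0,-1,3.5,0],[0,0,-1,3.5,0],[0,0,-1,3.5,0],[0,0,-1,3.5,0],[0,0,-1,3.5,0],[0,0,-1,3.5,0],[0,0,-1,3.5,0],[0,0,-0.9,2.5,0],[0,0,-0.4,1.5,0],[0,0,0,0,0],[0,0,0,0,0]]
  ]
}}

```text
time_s: 9.82
ee_pos: [0.465, -0.1193, 0.2085]
eef_rot: [-2.002, 1.57, 2.642]
force: [-0.0, -0.3, 0.7]
grip_width: 0.0938
```

```bash
python3 - <<'E'
from h import *
p=pose();im=ctrl.camera('wrist').copy(); cv2.imwrite('pics/w5.png',im[:,:,::-1])
to((.467,-.1185,.21),-3.8)
print(proj('wrist',(.467,-.1185,.085),p))
E
```

```text
t 9.87 p [ 0.4653 -0.1186  0.2085] ydir deg -3.85 x [-8.e-04  5.e-04 -1.e+00] F [-0.6  0.  -0.2] w 0.0942 q [-0.33  0.14  1.71  0.    1.29 -0.26]
shift cm [-0.15  0.17 -0.03] turn -0.05
[[277.56800012 203.38865212]]
```

View pics/w5.png

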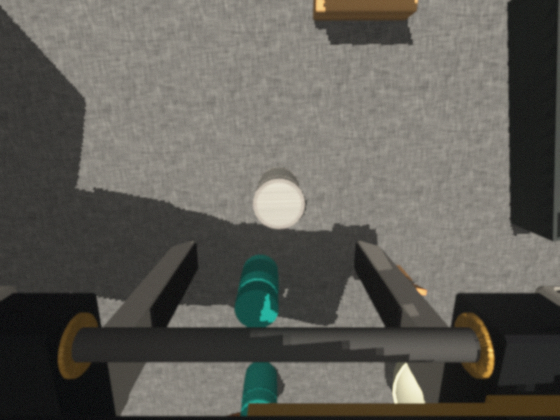

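Call:
{"api": "play_rows", "payload": {
  "increments": [
    [[0,1,0.1,0,0],[0,2.2,0.1,0,0],[0,3,0,0,0],[0,3,0,0,0],[0,3,0,0,0],[0,2,0,0,0],[0,1.4,0,0,0],[0,0,0,0,0],[0,0,0,0,0],[255,0,0,0,0],[255,0,0,0,0],[255,0,0,0,0]]
  ]
}}

```text
time_s: 10.87
ee_pos: [0.4678, -0.1192, 0.0538]
eef_rot: [1.323, 1.569, -0.315]
force: [0.9, 0.2, 0.1]
grip_width: 0.0776
```

Call:
{"api": "play_rows", "payload": {
  "increments": [
    [[255,0,0,0,0],[255,0,0,0,0],[255,0,0,0,0],[255,0,0,0,0],[255,0,0,0,0]]
  ]
}}

```text
time_s: 11.28
ee_pos: [0.4674, -0.1193, 0.053]
eef_rot: [1.292, 1.571, -0.346]
force: [-0.2, 1.1, 1.2]
grip_width: 0.0498
```

```bash
python3 - <<'E'
from h import *
st()
E
```

```text
t 11.28 p [ 0.4674 -0.1193  0.053 ] ydir deg -3.84 x [ 1.e-04 -1.e-04 -1.e+00] F [-0.2  1.1  1.2] w 0.0498 q [-0.33  0.35  1.86 -0.    0.94 -0.26]
```

Call:
{"api": "play_rows", "payload": {
  "increments": [
    [[255,-0.5,0,0,0],[255,-1.5,0,0,0],[255,-2.5,0,0,0],[255,-3,0,0,0],[255,-3,0,0,0],[255,-3,0,0,0],[255,-2,0,0,0],[255,-0.5,0,0,0],[255,0,0,0,0]]
  ]
}}

```text
time_s: 12.03
ee_pos: [0.4676, -0.1194, 0.2139]
eef_rot: [1.297, 1.569, -0.341]
force: [-0.4, -0.0, -2.1]
grip_width: 0.0493
```

```bash
python3 - <<'E'
from h import *
to((.5699,.1166,.21),-3.8)
E
```

```text
t 12.03 p [ 0.4676 -0.1194  0.2139] ydir deg -3.84 x [ 2.e-03 -7.e-04 -1.e+00] F [-0.4 -0.  -2.1] w 0.0493 q [-0.33  0.14  1.7  -0.    1.3  -0.26]
shift cm [  0.39   8.63 -24.23] turn -0.04
```

Call:
{"api": "play_rows", "payload": {
  "increments": [
    [[255,0,0.5,-1.5,0],[255,0,1,-2.8,0],[255,0,1.2,-3.3,0],[255,0,1.2,-3.3,0],[255,0,1.2,-3.3,0],[255,0,1.2,-3.3,0],[255,0,1.1,-3.3,0],[255,0,0.8,-2.2,0],[255,0,0.4,-1.2,0],[255,0,0,0,0],[255,0,0,0,0],[255,0,0,0,0]]
  ]
}}

```text
time_s: 13.03
ee_pos: [0.5689, 0.1153, 0.2122]
eef_rot: [-1.201, 1.57, -2.84]
force: [0.3, -0.9, -1.4]
grip_width: 0.0499
```

```bash
python3 - <<'E'
from h import *
p=pose();im=ctrl.camera('wrist').copy(); cv2.imwrite('pics/w6.png',im[:,:,::-1])
to((.5699,.1166,.058),-3.8)
E
```

```text
t 13.08 p [0.569  0.1152 0.2126] ydir deg -3.9 x [-6.e-04 -2.e-04 -1.e+00] F [ 0.4 -0.3 -1.7] w 0.0497 q [ 0.14  0.36  1.42 -0.    1.36  0.2 ]
shift cm [15.46  0.09 -0.15] turn -0.1
```

View pics/w6.png

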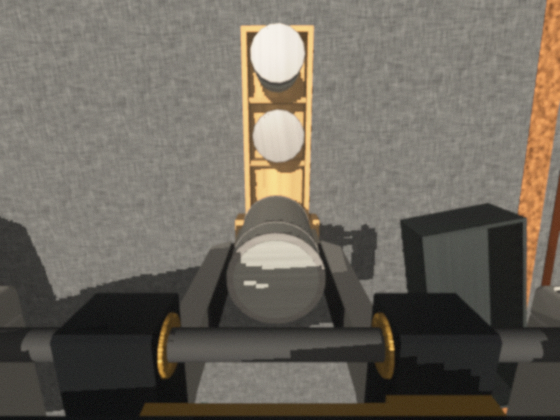

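Call:
{"api": "play_rows", "payload": {
  "increments": [
    [[255,1,0.09,-0.15,0],[255,2,0,0,0],[255,2.5,0,0,0],[255,2.5,0,0,0],[255,2.5,0,0,0],[255,2,0,0,0],[255,1.3,0,0,0],[255,0.7,0,0,0],[255,0,0,0,0],[255,0,0,0,0],[255,0,0,0,0]]
  ]
}}

```text
time_s: 14.0
ee_pos: [0.5708, 0.1178, 0.069]
eef_rot: [1.765, 1.569, 0.127]
force: [0.4, -0.8, -0.5]
grip_width: 0.0497
```

```bash
python3 - <<'E'
from h import *
to((.5699,.1166,.058),-3.8)
E
```

```text
t 14.0 p [0.5708 0.1178 0.069 ] ydir deg -3.85 x [ 1.6e-03  2.0e-04 -1.0e+00] F [ 0.4 -0.8 -0.5] w 0.0497 q [ 0.14  0.51  1.56 -0.    1.07  0.21]
shift cm [ 1.1  -0.09  0.12] turn -0.05
```

Call:
{"api": "play_rows", "payload": {
  "increments": [
    [[255,0.4,-0.08,0.1,0],[255,0.4,0,0,0],[255,0.2,0,0,0],[255,0.1,0,0,0],[255,0,0,0,0],[255,0,0,0,0]]
  ]
}}

```text
time_s: 14.5
ee_pos: [0.5696, 0.1169, 0.0579]
eef_rot: [1.416, 1.57, -0.222]
force: [-4.5, -2.0, 10.0]
grip_width: 0.0497
```

```bash
python3 - <<'E'
from h import *
to((.5699,.1166,.0575),-3.8)
E
```

```text
t 14.5 p [0.5696 0.1169 0.0579] ydir deg -3.83 x [ 4.e-04 -1.e-04 -1.e+00] F [-4.5 -2.  10. ] w 0.0497 q [ 0.14  0.53  1.57 -0.    1.05  0.21]
shift cm [0.04 0.03 0.03] turn -0.03
```

Call:
{"api": "play_rows", "payload": {
  "increments": [
    [[0,0,0,0,0],[0,0,0,0,0],[0,0,0,0,0],[0,0,0,0,0],[0,0,0,0,0],[0,-1,0,0,0],[0,-2.5,0,0,0],[0,-3,0,0,0],[0,-3,0,0,0],[0,-3,0,0,0],[0,-2.5,0,0,0],[0,0,0,0,0]]
  ]
}}

```text
time_s: 15.5
ee_pos: [0.571, 0.1172, 0.2133]
eef_rot: [1.782, 1.562, 0.144]
force: [-0.1, -0.3, 0.1]
grip_width: 0.094
```

```bash
python3 - <<'E'
from h import *
to((.59,-.237,.21),78)
p=pose();im=ctrl.camera('side').copy(); cv2.imwrite('pics/s7.png',im[:,:,::-1]);crop('pics/s7.png','pics/s7c.png',170,230,310,390,4)
p=pose();im=ctrl.camera('wrist').copy(); cv2.imwrite('pics/w7.png',im[:,:,::-1])
E
```

```text
t 15.5 p [0.571  0.1172 0.2133] ydir deg -3.83 x [ 0.0084  0.0012 -1.    ] F [-0.1 -0.3  0.1] w 0.094 q [0.14 0.36 1.42 0.   1.35 0.21]
shift cm [ 0.3   4.26 35.22] turn -81.83
```

View pics/s7c.png

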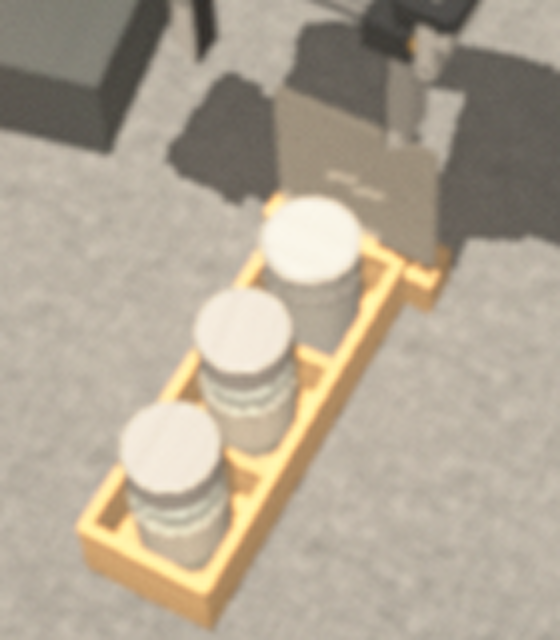

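View pics/w7.png

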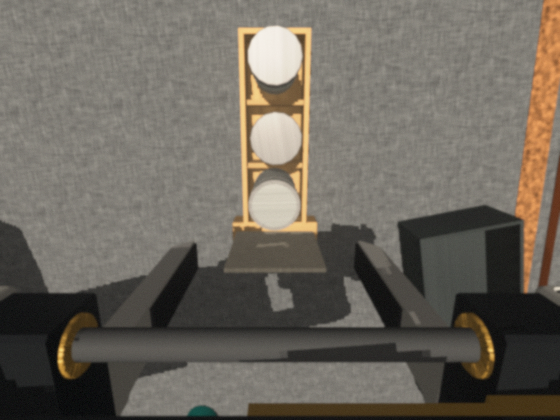

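Call:
{"api": "play_rows", "payload": {
  "increments": [
    [[0,0,0.2,1.8,0],[0,0,0.4,3.6,0],[0,0,0.4,3.6,0],[0,0,0.4,3.6,0],[0,0,0.4,3.6,0],[0,0,0.4,3.6,0],[0,0,0.4,3.6,0],[0,0,0.4,3.6,0],[0,0,0.4,3.6,0],[0,0,0.4,2.8,0],[0,0,0.4,1.8,0],[0,0,0,0,0]]
  ]
}}

```text
time_s: 16.6
ee_pos: [0.587, -0.2402, 0.205]
eef_rot: [-1.784, 1.568, 2.858]
force: [0.7, -0.2, -0.3]
grip_width: 0.094
```

Call:
{"api": "play_rows", "payload": {
  "increments": [
    [[0,0,0,0,-6.8],[0,0,0,0,-6.8],[0,0,0,0,-6.8],[0,0,0,0,-6.8],[0,0,0,0,-6.8],[0,0,0,0,-6.8],[0,0,0,0,-6.8],[0,0,0,0,-6.8],[0,0,0,0,-6.8],[0,0,0,0,-6.8],[0,0,0,0,-6.8],[0,0,0,0,-6.8]]
  ]
}}

```text
time_s: 17.6
ee_pos: [0.5875, -0.2359, 0.2058]
eef_rot: [2.846, 1.569, 2.639]
force: [0.1, -0.0, 0.1]
grip_width: 0.0938
```

Call:
{"api": "play_rows", "payload": {
  "increments": [
    [[0,0,0,0,0],[0,0,0,0,0]]
  ]
}}

```text
time_s: 17.77
ee_pos: [0.5877, -0.2362, 0.2062]
eef_rot: [2.845, 1.569, 2.629]
force: [-0.2, -0.1, -0.3]
grip_width: 0.0942
```

```bash
python3 - <<'E'
from h import *
to((.59,-.237,.21),78)
p=pose();im=ctrl.camera('wrist').copy(); cv2.imwrite('pics/w8.png',im[:,:,::-1])
crop('pics/w8.png','pics/w8c.png',180,120,380,300,4)
E
```

```text
t 17.77 p [ 0.5877 -0.2362  0.2062] ydir deg 77.58 x [-1.2e-03  7.0e-04 -1.0e+00] F [-0.2 -0.1 -0.3] w 0.0942 q [-0.44  0.49  1.26  0.    1.4  -1.79]
shift cm [-0.38 -0.02  0.25] turn -0.42
```

View pics/w8c.png

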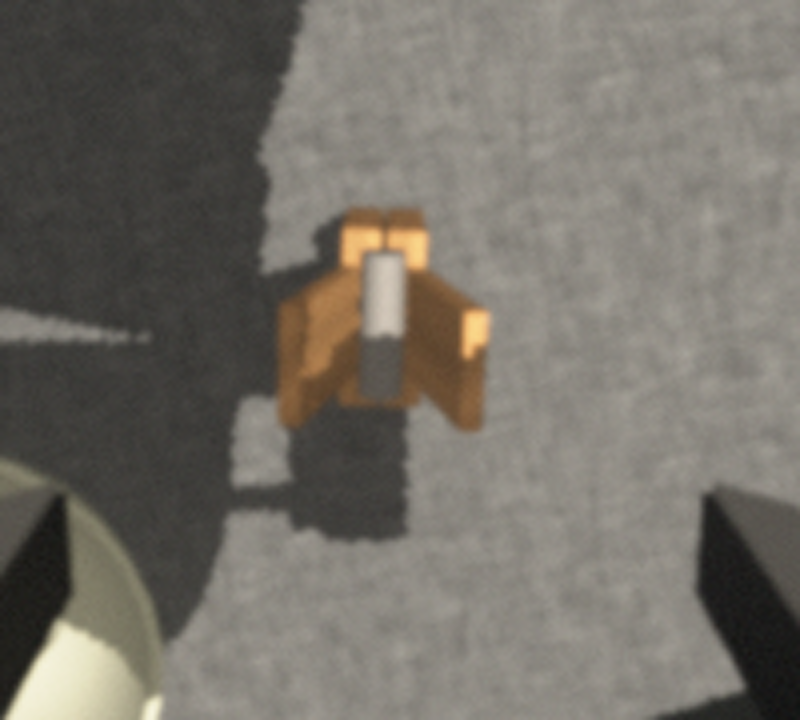

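```bash
python3 - <<'E'
from h import *
p=pose(); q=lambda u,v:(180+(u+.5)/4-.5,120+(v+.5)/4-.5)
P=[onz('wrist',q(*a),.093,p) for a in [(280,305),(490,308),(287,430),(483,430)]]
print(np.array(P).round(4)); c=np.mean(P,0); print(c, np.linalg.norm(P[0]-P[1]),np.linalg.norm(P[0]-P[2]))
print('barrel', [onz('wrist',q(*a),.05,p) for a in [(384,252),(382,400)]])
print('jaw top-edge',[onz('wrist',q(*a),.045,p) for a in [(342,262),(430,262)]])
for a,b in [(P[0],P[2]),(P[1],P[3])]: print(np.degrees(np.arctan2(*(a-b)[1::-1])))
to((c[0],c[1],.058),78)
E
```

```text
[[ 0.5717 -0.2579  0.093 ]
 [ 0.5828 -0.2106  0.093 ]
 [ 0.6017 -0.2635  0.093 ]
 [ 0.6117 -0.218   0.093 ]]
[ 0.59196956 -0.23748592  0.093     ] 0.048622214344363625 0.030449243972275438
barrel [array([ 0.57246292, -0.23347008,  0.05      ]), array([ 0.61202075, -0.24272073,  0.05      ])]
jaw top-edge [array([ 0.57359516, -0.24520857,  0.045     ]), array([ 0.57863863, -0.22225158,  0.045     ])]
169.51056046886583
165.64255978760588
t 17.82 p [ 0.5877 -0.2364  0.2064] ydir deg 77.54 x [-9.e-04  5.e-04 -1.e+00] F [0.1 0.2 0.2] w 0.0939 q [-0.44  0.49  1.26  0.    1.4  -1.79]
shift cm [14.84 -0.02  0.45] turn -0.46
```

Call:
{"api": "play_rows", "payload": {
  "increments": [
    [[0,1,0,0.22,0.3],[0,2.2,0,0.22,0],[0,2.7,0,0,0],[0,2.7,0,0,0],[0,2.5,0,0,0],[0,2,0,0,0],[0,1.2,0,0,0],[0,0.6,0,0,0],[0,0,0,0,0],[0,0,0,0,0]]
  ],
  "newtons": 20
}}

```text
time_s: 18.65
ee_pos: [0.5925, -0.2381, 0.0587]
eef_rot: [-0.185, 1.57, -0.404]
force: [-0.2, 0.6, 0.9]
grip_width: 0.094
```

```bash
python3 - <<'E'
from h import *
to((.592,-.2378,.057),77.2)
p=pose();im=ctrl.camera('wrist').copy(); cv2.imwrite('pics/w9.png',im[:,:,::-1])
im=ctrl.camera('side').copy(); cv2.imwrite('pics/s9.png',im[:,:,::-1]);crop('pics/s9.png','pics/s9c.png',240,110,360,240,5)
E
```

```text
t 18.65 p [ 0.5925 -0.2381  0.0587] ydir deg 77.43 x [ 9.e-04 -4.e-04 -1.e+00] F [-0.2  0.6  0.9] w 0.094 q [-0.44  0.64  1.39  0.    1.12 -1.79]
shift cm [ 0.17  0.02 -0.06] turn 0.23
```

View pics/w9.png

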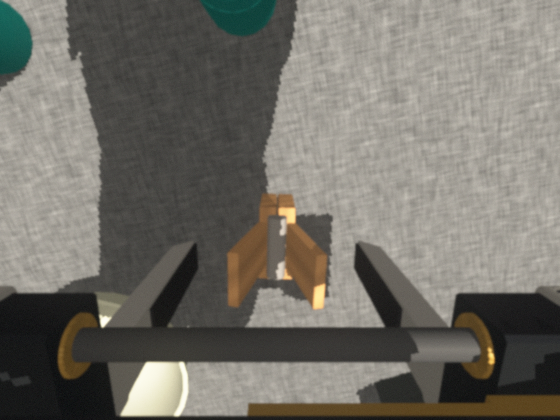

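View pics/s9c.png

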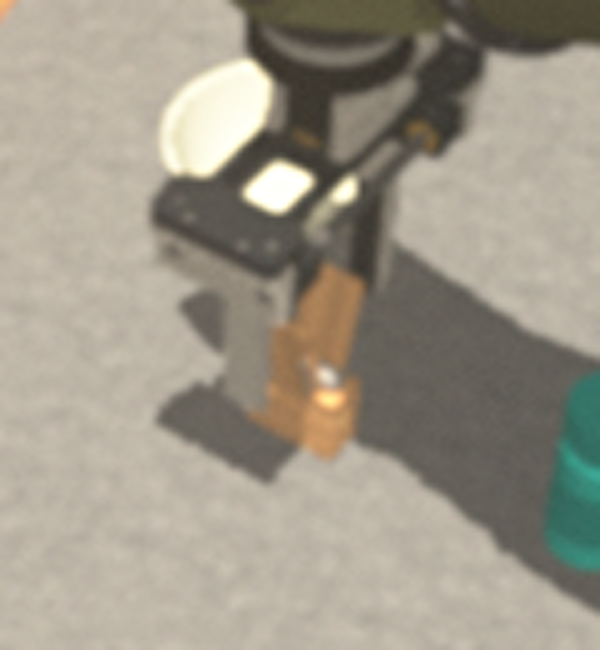

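Call:
{"api": "play_rows", "payload": {
  "increments": [
    [[0,0.25,0,0,0.2],[255,0,0,0,0],[255,0,0,0,0],[255,0,0,0,0],[255,0,0,0,0],[255,0,0,0,0],[255,0,0,0,0],[255,0,0,0,0],[255,0,0,0,0],[255,0,0,0,0],[255,0,0,0,0],[255,0,0,0,0]]
  ]
}}

```text
time_s: 19.75
ee_pos: [0.5933, -0.2373, 0.0571]
eef_rot: [0.475, 1.568, 0.253]
force: [-0.0, -4.5, -0.2]
grip_width: 0.0256
```

```bash
python3 - <<'E'
from h import *
st()
p=pose();im=ctrl.camera('wrist').copy(); cv2.imwrite('pics/w10.png',im[:,:,::-1])
im=ctrl.camera('side').copy(); cv2.imwrite('pics/s10.png',im[:,:,::-1]);crop('pics/s10.png','pics/s10c.png',240,110,360,240,5)
E
```

```text
t 19.75 p [ 0.5933 -0.2373  0.0571] ydir deg 77.26 x [ 2.9e-03  8.0e-04 -1.0e+00] F [-0.  -4.5 -0.2] w 0.0256 q [-0.44  0.64  1.39  0.    1.11 -1.79]
```

View pics/w10.png

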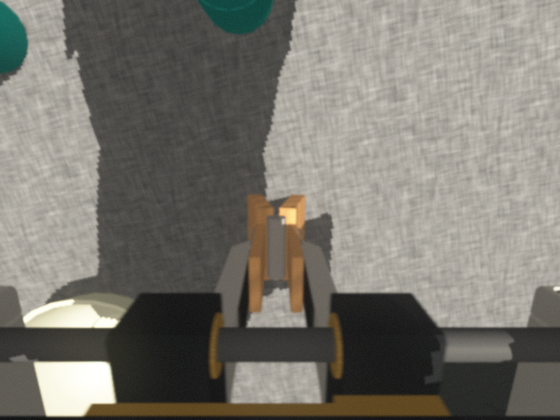

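View pics/s10c.png

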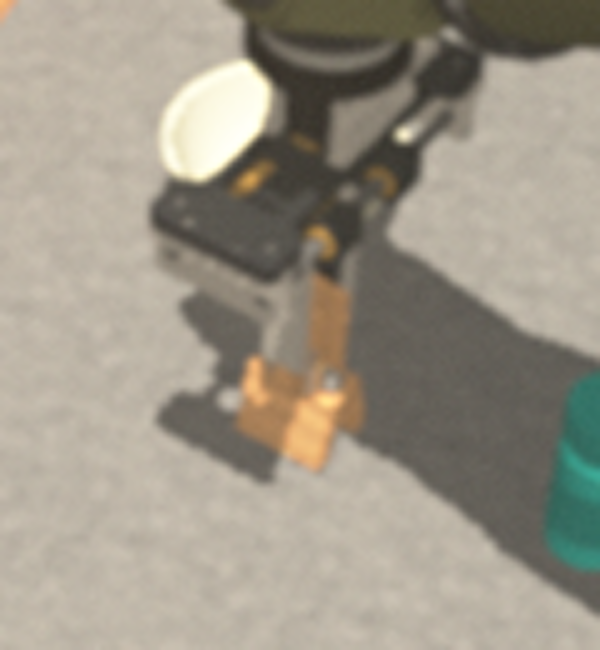

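Call:
{"api": "play_rows", "payload": {
  "increments": [
    [[255,-0.5,0,0,0],[255,-1.5,0,0,0],[255,-2.5,0,0,0],[255,-3,0,0,0],[255,-3,0,0,0],[255,-3,0,0,0],[255,-2.5,0,0,0],[255,-1.5,0,0,0],[255,-0.5,0,0,0],[255,0,0,0,0],[255,0,0,0,0]]
  ]
}}

```text
time_s: 20.77
ee_pos: [0.5918, -0.2379, 0.2342]
eef_rot: [2.962, 1.569, 2.74]
force: [-0.5, 0.2, -0.6]
grip_width: 0.0254
```

```bash
python3 - <<'E'
from h import *
im=cv2.imread('pics/w7.png'); crop('pics/w7.png','pics/w7c.png',210,200,340,300,6)
p=(np.array([.571,.1172,.2133]),None)
to((.5665,.0690,.235),86.2)
import cv2
E
```

```text
t 20.77 p [ 0.5918 -0.2379  0.2342] ydir deg 77.26 x [-1.5e-03  6.0e-04 -1.0e+00] F [-0.5  0.2 -0.6] w 0.0254 q [-0.44  0.48  1.2  -0.    1.46 -1.79]
shift cm [-0.06 29.38 -9.23] turn -8.94
```

View pics/w7c.png

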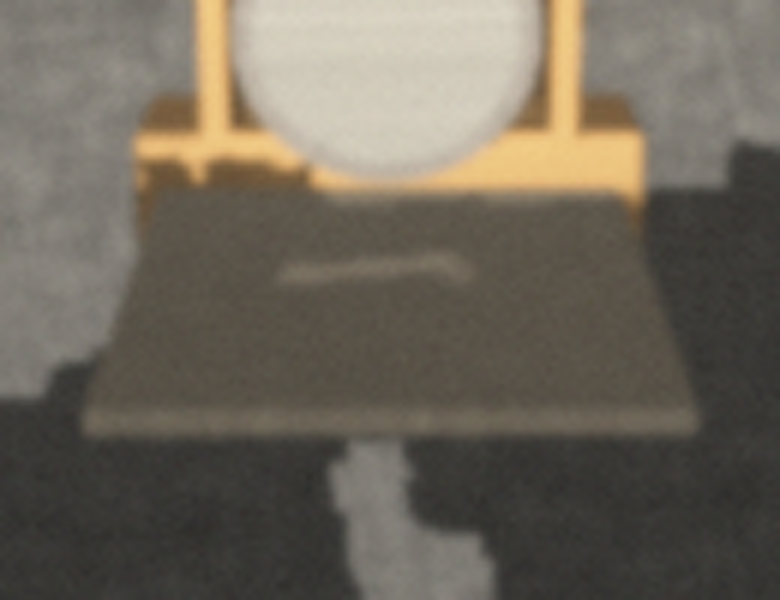

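```bash
python3 - <<'E'
from h import *
q=lambda u,v:(210+(u+.5)/6-.5,200+(v+.5)/6-.5)
for X,dz in [(np.array([.0084,.0012,-1]),0),(np.array([.001,0,-1]),.0)]:
    X/=np.linalg.norm(X); y=np.array([np.cos(np.radians(-3.83)),np.sin(np.radians(-3.83)),0]); y-=X*(X@y); y/=np.linalg.norm(y)
    M=np.c_[X,y,np.cross(X,y)]; p=(np.array([.571,.1172,.2133]),R.from_matrix(M).as_euler('xyz'))
    a,b=onz('wrist',q(83,422),.13,p),onz('wrist',q(700,422),.13,p)
    print(a,b,(a+b)/2,np.linalg.norm(a-b),np.degrees(np.arctan2(*(b-a)[1::-1])))
E
```

```text
[0.52203427 0.07121802 0.13      ] [0.6128589  0.06490509 0.13      ] [0.56744659 0.06806156 0.13      ] 0.09104376798791637 -3.9760505702655653
[0.52133232 0.07092003 0.13      ] [0.61220789 0.06492622 0.13      ] [0.5667701  0.06792312 0.13      ] 0.09107302215731773 -3.7735474590490727
```

Call:
{"api": "play_rows", "payload": {
  "increments": [
    [[255,0,1.5,-0.5,0],[255,0,2.9,-0.9,0],[255,0,3.2,-1,0],[255,0,3.2,-1,0],[255,0,3.2,-1,0],[255,0,3.2,-1,0],[255,0,3.2,-1,0],[255,0,3.2,-1,0],[255,0,3,-0.9,0],[255,0,1.8,-0.6,0],[255,0,0.9,-0.3,0],[255,0,0,0,0]]
  ]
}}

```text
time_s: 21.77
ee_pos: [0.5663, 0.0699, 0.2345]
eef_rot: [-2.978, 1.569, 3.085]
force: [-0.4, 0.3, -1.0]
grip_width: 0.025
```

Call:
{"api": "play_rows", "payload": {
  "increments": [
    [[255,0,0,0,-3],[255,0,0,0,-3],[255,0,0,0,-3],[255,0,0,0,0],[255,0,0,0,0],[255,0,0,0,0]]
  ]
}}

```text
time_s: 22.27
ee_pos: [0.5669, 0.0674, 0.2351]
eef_rot: [-2.873, 1.57, -2.941]
force: [-0.0, 0.2, -0.3]
grip_width: 0.0253
```

```bash
python3 - <<'E'
from h import *
to((.5667,.0684,.235),86.2)
for n in ['wrist','side','top']:
    im=ctrl.camera(n).copy(); cv2.imwrite(f'pics/{n}11.png',im[:,:,::-1])
crop('pics/side11.png','pics/side11c.png',200,200,320,310,6)
crop('pics/top11.png','pics/top11c.png',190,160,280,260,6)
E
```

```text
t 22.27 p [0.5669 0.0674 0.2351] ydir deg 86.12 x [-5.e-04 -1.e-04 -1.e+00] F [-0.   0.2 -0.3] w 0.0253 q [ 0.05  0.33  1.42 -0.    1.4  -1.45]
shift cm [ 0.01  0.1  -0.03] turn -0.08
```

View pics/wrist11.png

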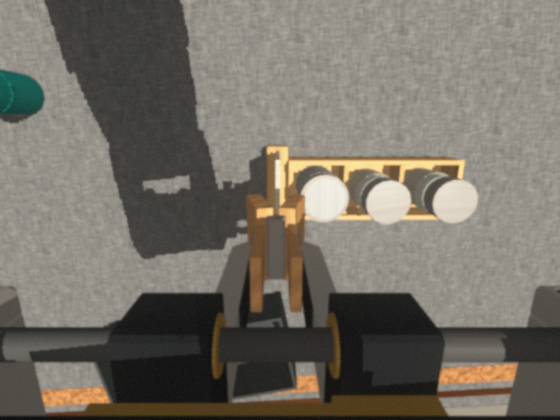

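View pics/side11c.png

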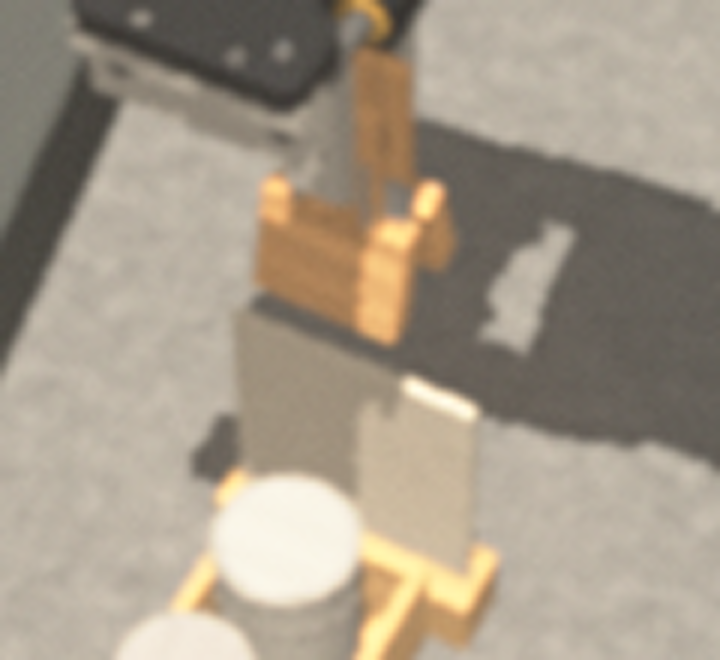

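View pics/top11c.png

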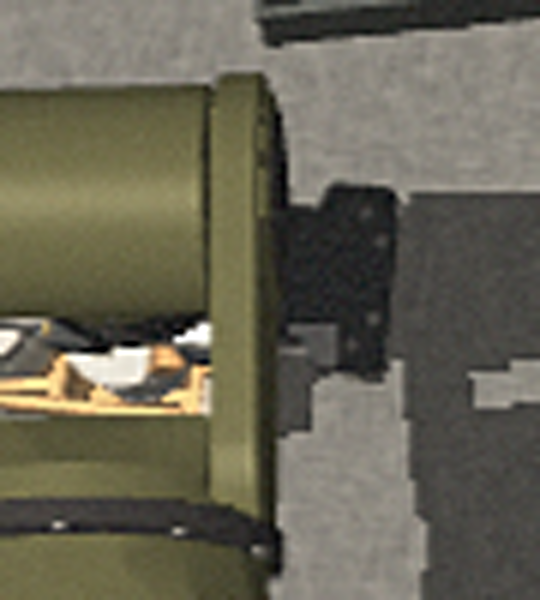

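```bash
python3 - <<'E'
from h import *
crop('pics/wrist11.png','pics/w11c.png',230,140,330,320,4)
E
```

```text
(no output)
```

View pics/w11c.png

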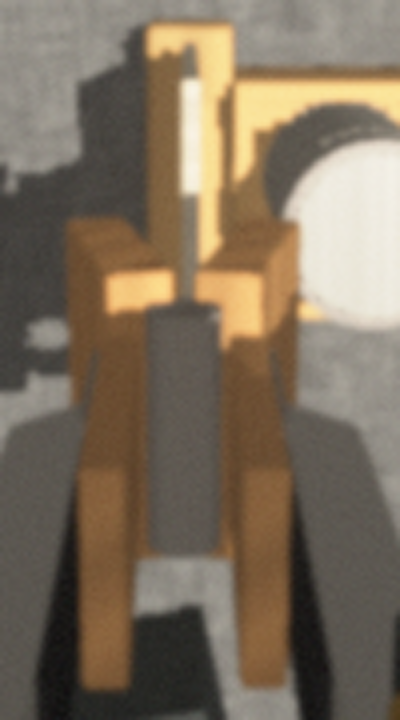

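```bash
python3 - <<'E'
from h import *
im=cv2.imread('pics/wrist11.png'); p=(np.array([.5669,.0674,.2351]),ctrl.get_obs()['eef_rot'])
hs=cv2.cvtColor(im,cv2.COLOR_BGR2HSV)
for r in range(156,216,3): print(r,[tuple(hs[r,c][1:]) for c in range(272,284)])
E
```

```text
156 [(np.uint8(124), np.uint8(127)), (np.uint8(122), np.uint8(127)), (np.uint8(113), np.uint8(129)), (np.uint8(90), np.uint8(124)), (np.uint8(67), np.uint8(125)), (np.uint8(56), np.uint8(124)), (np.uint8(71), np.uint8(143)), (np.uint8(102), np.uint8(190)), (np.uint8(109), np.uint8(232)), (np.uint8(111), np.uint8(242)), (np.uint8(109), np.uint8(246)), (np.uint8(105), np.uint8(248))]
159 [(np.uint8(122), np.uint8(130)), (np.uint8(123), np.uint8(129)), (np.uint8(110), np.uint8(137)), (np.uint8(78), np.uint8(151)), (np.uint8(59), np.uint8(170)), (np.uint8(51), np.uint8(179)), (np.uint8(58), np.uint8(186)), (np.uint8(76), np.uint8(208)), (np.uint8(100), np.uint8(233)), (np.uint8(108), np.uint8(243)), (np.uint8(108), np.uint8(245)), (np.uint8(103), np.uint8(248))]
162 [(np.uint8(128), np.uint8(128)), (np.uint8(126), np.uint8(130)), (np.uint8(93), np.uint8(159)), (np.uint8(66), np.uint8(211)), (np.uint8(37), np.uint8(240)), (np.uint8(24), np.uint8(247)), (np.uint8(22), np.uint8(248)), (np.uint8(34), np.uint8(247)), (np.uint8(68), np.uint8(245)), (np.uint8(100), np.uint8(245)), (np.uint8(104
[... 5856 characters left out ...]
p.uint8(116), np.uint8(145)), (np.uint8(93), np.uint8(132)), (np.uint8(66), np.uint8(132)), (np.uint8(67), np.uint8(137)), (np.uint8(106), np.uint8(163)), (np.uint8(134), np.uint8(207)), (np.uint8(135), np.uint8(228)), (np.uint8(133), np.uint8(232)), (np.uint8(133), np.uint8(232)), (np.uint8(134), np.uint8(231))]
213 [(np.uint8(129), np.uint8(238)), (np.uint8(133), np.uint8(191)), (np.uint8(116), np.uint8(139)), (np.uint8(85), np.uint8(126)), (np.uint8(66), np.uint8(123)), (np.uint8(69), np.uint8(129)), (np.uint8(106), np.uint8(161)), (np.uint8(132), np.uint8(207)), (np.uint8(133), np.uint8(227)), (np.uint8(131), np.uint8(232)), (np.uint8(134), np.uint8(232)), (np.uint8(135), np.uint8(231))]
```

Call:
{"api": "play_rows", "payload": {
  "increments": [
    [[255,0,0.06,0,0],[255,0.5,0.06,0,0],[255,1,0,0,0],[255,1,0,0,0],[255,1,0,0,0],[255,0.7,0,0,0],[255,0.3,0,0,0],[255,0,0,0,0],[255,0,0,0,0],[255,0,0,0,0]]
  ]
}}

```text
time_s: 23.25
ee_pos: [0.5673, 0.0693, 0.1909]
eef_rot: [0.127, 1.57, 0.062]
force: [-0.9, 0.7, 0.2]
grip_width: 0.0259
```

```bash
python3 - <<'E'
from h import *
to((.5667,.0686,.177),86.2)
for n in ['wrist','side']:
    im=ctrl.camera(n).copy(); cv2.imwrite(f'pics/{n}12.png',im[:,:,::-1])
crop('pics/side12.png','pics/side12c.png',200,210,300,310,6)
crop('pics/wrist12.png','pics/w12c.png',230,130,330,280,4)
E
```

```text
t 23.25 p [0.5673 0.0693 0.1909] ydir deg 86.27 x [ 8.e-04  0.e+00 -1.e+00] F [-0.9  0.7  0.2] w 0.0259 q [ 0.06  0.36  1.48  0.    1.3  -1.45]
shift cm [ 1.39 -0.07 -0.05] turn 0.07
```

View pics/side12c.png

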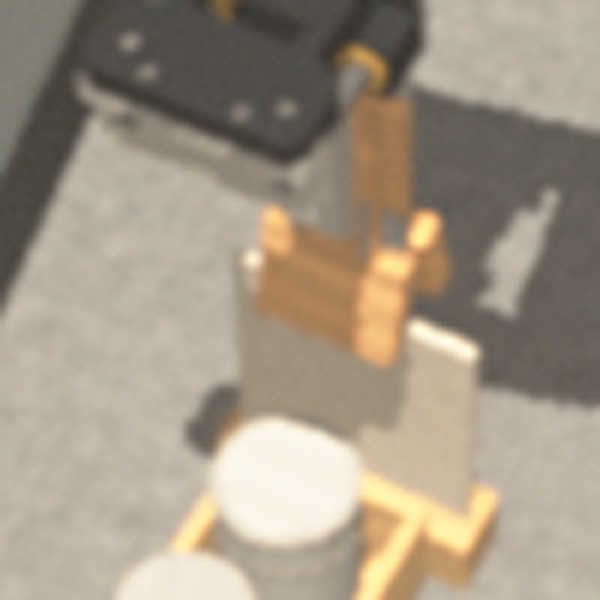

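View pics/w12c.png

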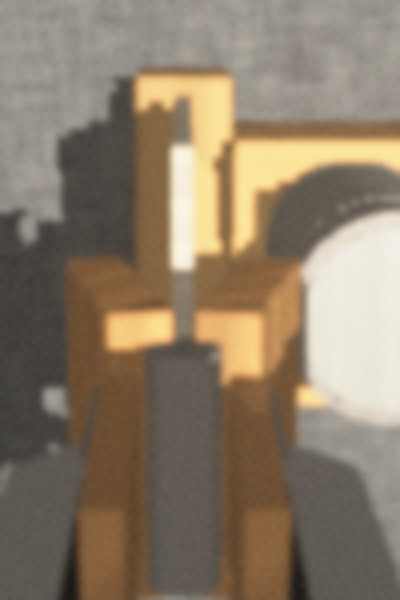

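```bash
python3 - <<'E'
from h import *
q=lambda u,v:(200+(u+.5)/6-.5,210+(v+.5)/6-.5)
n=np.array([np.sin(.0665),np.cos(.0665),0]); c=np.array([.5667,.0686,0])
def onp(uv,off):
    o,d=ray('side',uv); s=((c-o)@n+off)/(d@n); return o+d*s
for nm,uv,off in [('jaw BL',(260,310),.0222),('jaw BR',(358,357),.0222),('card L',(237,272),.002),('card R',(478,362),.002),('card L2',(240,262),.002),('farcard R',(480,350),-.002)]: print(nm,onp(q(*uv),off).round(4))
o,M=st()
# clip barrel ends in wrist 12 : z of pivot = tcp -.057+.045
qq=lambda u,v:(230+(u+.5)/4-.5,130+(v+.5)/4-.5)
p=(o['ee_pos'],o['eef_rot'])
for v in (345,595): print(onz('wrist',qq(183,v),o['ee_pos'][2]-.007,p))
E
```

```text
jaw BL [0.59   0.0893 0.1376]
jaw BR [0.5542 0.0917 0.135 ]
card L [0.6094 0.0678 0.1204]
card R [0.5197 0.0737 0.1283]
card L2 [0.608  0.0679 0.127 ]
farcard R [0.5208 0.0697 0.129 ]
t 23.35 p [0.5673 0.0693 0.1909] ydir deg 86.27 x [ 9.e-04  1.e-04 -1.e+00] F [ 0.6  0.1 -0.9] w 0.0255 q [ 0.06  0.36  1.48  0.    1.3  -1.45]
[0.54439845 0.07034218 0.18394207]
[0.5854937  0.06769264 0.18394207]
```

Call:
{"api": "play_rows", "payload": {
  "increments": [
    [[255,0.3,0,0.1,0],[255,0.4,0,0,0],[255,0.4,0,0,0],[255,0.2,0,0,0],[255,0.1,0,0,0],[255,0,0,0,0],[255,0,0,0,0],[255,0,0,0,0]]
  ]
}}

```text
time_s: 24.02
ee_pos: [0.5681, 0.0692, 0.1766]
eef_rot: [0.149, 1.571, 0.084]
force: [-0.5, -1.0, -0.9]
grip_width: 0.0255
```

```bash
python3 - <<'E'
from h import *
to((.5667,.0686,.177),86.2)
for n in ['wrist','side']:
    im=ctrl.camera(n).copy(); cv2.imwrite(f'pics/{n}13.png',im[:,:,::-1])
crop('pics/side13.png','pics/side13c.png',200,210,300,310,6)
crop('pics/wrist13.png','pics/w13c.png',230,130,330,280,4)
to((.5667,.0686,.177),86.2)
E
```

```text
t 24.02 p [0.5681 0.0692 0.1766] ydir deg 86.27 x [ 3.e-04  0.e+00 -1.e+00] F [-0.5 -1.  -0.9] w 0.0255 q [ 0.06  0.37  1.49  0.    1.28 -1.45]
shift cm [-0.04 -0.07 -0.14] turn 0.07
t 24.12 p [0.5681 0.0692 0.1766] ydir deg 86.26 x [ 3.e-04  0.e+00 -1.e+00] F [-0.8 -0.4 -0.9] w 0.0254 q [ 0.06  0.37  1.49 -0.    1.28 -1.45]
shift cm [-0.04 -0.07 -0.14] turn 0.06
```

View pics/side13c.png

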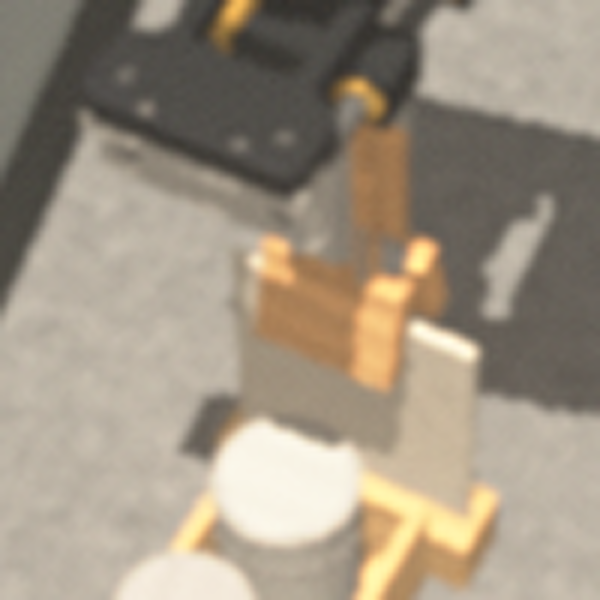

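View pics/w13c.png

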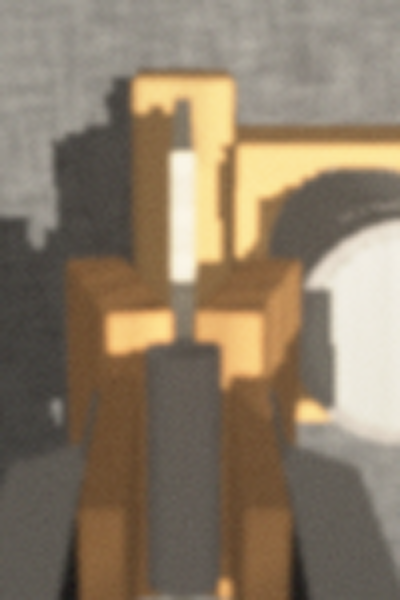

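```bash
python3 - <<'E'
from h import *
q=lambda u,v:(200+(u+.5)/6-.5,210+(v+.5)/6-.5)
n=np.array([np.sin(.0665),np.cos(.0665),0]); c=np.array([.5667,.0686,0])
for uv in [(260,337),(353,382)]:
    o,d=ray('side',q(*uv)); print((o+d*(((c-o)@n+.0222)/(d@n))).round(4))
im=ctrl.camera('side'); cv2.imwrite('pics/side14.png',im[:,:,::-1]); crop('pics/side14.png','pics/side14.png',140,120,420,400,2)
E
```

```text
[0.5906 0.0893 0.1218]
[0.5562 0.0915 0.1192]
```

View pics/side14.png

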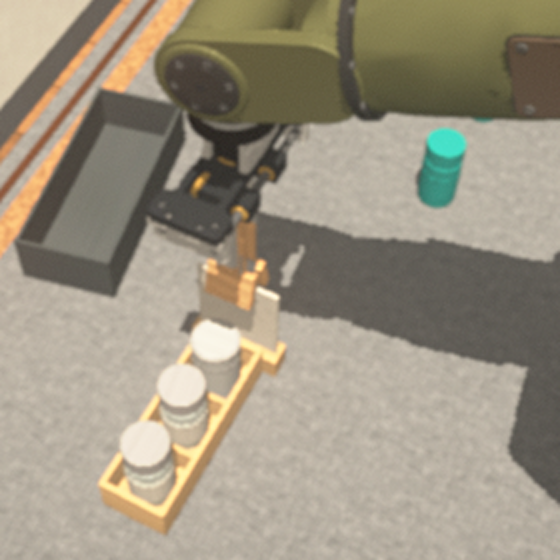

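```bash
python3 - <<'E'
from h import *
st(); print(ctrl.hand_in())
E
```

```text
t 24.17 p [0.5681 0.0692 0.1766] ydir deg 86.27 x [ 2.e-04  0.e+00 -1.e+00] F [-0.5 -0.7 -0.3] w 0.026 q [ 0.06  0.37  1.49 -0.    1.28 -1.45]
the job is handed in; nothing more can be done
None
```

The spice crate is packed and I handed the job in at 24.2 s. The arm is still holding the clip wide open over the recipe card.

- **Jar and tin:** the jar stands in the middle cell and the tin in the cell next to the card. The last side picture shows both upright. I did not touch the turquoise jars, the packed jar, the bowl or the baking tin.
- **Clip opening:** the grip reads 25.4–26.0 mm, and the tails are 26 mm apart at the stop, so it is fully open. The tool is vertical and within about 0.1° of square to the card.
- **Clip and card:** in the wrist picture the card runs down the middle of the gap, within about 0.5 mm. The wrist force is about 1 N, so nothing suggests the clip is touching the card or crate.

Two checks disagreed slightly:

- **How far the card reaches in:** the arm's height gives about 10.5 mm up between the jaws, but the side picture gives about 13 mm.
- **Card middle, along its edge:** different views put it between x = 0.565 and 0.567 m, so the clip may be 1–2 mm off the middle that way.

I judged both close enough and left the clip where it was.

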